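# Clear out the lens drawer

## Task

First take the compact mirror off the mouth of the waste bin and lay it flat on the middle of the cork pad. Then put every piece of rubbish in the drawer (cartons, paper balls, empty vials) into the bin, with none of it heaped above the rim, and press the lids of both lens cases fully shut, leaving the cases standing in the sky-blue tray. Leave the things behind the clear divider where they are.

Things in the scene. Friction and masses are not known exactly. Their poses are not given: they have to be found in the camera images.
- tray: fixed sky-blue lens tray on the drawer floor, 230 x 330 mm outside, floor 5 mm thick, walls 5 mm thick and 14 mm high in all; origin centre of underside, x along its 230 mm side
- bin: fixed small open grey waste bin standing in the drawer, 96 x 140 mm outside, 110 mm high, walls and floor 4 mm, mouth 88 x 132 mm; origin centre of underside, y along its long side
- cork_pad: fixed cork pad, 160 x 120 x 4 mm, the mirror's place; origin centre of underside, x along its long side. Bin and pad stand on opposite sides of the tray, which side varies
- mirror: closed rectangular steel compact mirror, 118 x 64 x 14 mm, 0.1 kg; at the start it lies flat across the bin's mouth on its two long rims; origin centre of underside, x along its 118 mm side, z up
- case1: loose white spare lens case standing in the tray, 78 x 46 x 20 mm without its lid, with a green snap lid hinged at its +x end; origin centre of underside, z up
- lid1 (a joint): angle in rad of the green snap lid of case 1: 0 fully shut (lid flat, top 27 mm above the underside of the case), 0.2 to 0.45 at the start; the stiff hinge stays where it is left and takes about 4 N at the free end
- lid1_press (a point): point on the top face of the green lid, 58 mm from the hinge, a good place to press
- case2: loose white spare lens case standing in the tray, 78 x 46 x 20 mm without its lid, with a blue snap lid hinged at its +x end; origin centre of underside, z up
- lid2 (a joint): angle in rad of the blue snap lid of case 2: 0 fully shut (lid flat, top 27 mm above the underside of the case), 0.2 to 0.45 at the start; the stiff hinge stays where it is left and takes about 4 N at the free end
- lid2_press (a point): point on the top face of the blue lid, 58 mm from the hinge, a good place to press
- rub1: rubbish (may be absent): squashed brown cardboard lens carton with a green band, 66 x 40 x 28 mm; about 15 g; origin its centre, x along its length, z up; starts in the tray
- rub2: rubbish (may be absent): chunky crumpled ball of white paper, stiff, about 60 x 42 x 32 mm; about 15 g; origin its centre, x along its length, z up; starts in the tray
- rub3: rubbish (may be absent): empty orange plastic saline vial lying down, with a white neck: 68 mm long overall, reaching from 34 mm behind its origin to 34 mm in front, 34 mm wide, 28 mm high; about 15 g; origin its centre, x along its length, z up; starts in the tray
- rub4: rubbish (may be absent): squashed white paper lens carton with a red band, 66 x 40 x 28 mm; about 15 g; origin its centre, x along its length, z up; starts in the tray
- rub5: rubbish (may be absent): chunky crumpled ball of white paper, stiff, about 60 x 42 x 32 mm; about 15 g; origin its centre, x along its length, z up; starts on the drawer floor beside the tray
- rub6: rubbish (may be absent): empty orange plastic saline vial lying down, with a white neck: 68 mm long overall, reaching from 34 mm behind its origin to 34 mm in front, 34 mm wide, 28 mm high; about 15 g; origin its centre, x along its length, z up; starts on the drawer floor beside the tray
- applicator: bystander: red rigid lens applicator, 100 mm long, lying behind the clear divider; origin centre of underside
- solution: bystander: standing blue solution bottle, 54 mm across, 125 mm high, behind the clear divider; origin centre of underside
- tin: bystander: small white jar, 64 mm across, 50 mm high, behind the clear divider; origin centre of underside. The drawer floor is at z = 6 mm, its walls are 60 mm high (inside x 0.345 to 0.835, y -0.46 to 0.46); a fixed clear divider 4 mm thick with its top at z = 41 mm stands at x = 0.722 across y -0.3 to 0.3

How it is judged:
By the outcome, as a careful person would: the job done as asked, in the order asked, and still so for the second after the job is handed in, with the robot touching nothing.
Of rub1, rub2, rub3, rub4, rub5, rub6 only 4 to 6 are there at a start; the rules pass over those that are not, and their reading is None.
At some moment in a run one of rub1, rub2, rub3, rub4, rub5, rub6 may be knocked a few centimetres aside while the robot is not near it.
It also fails if it takes over 208 s, if anything falls off the work surface, if the arm or the gripper's body presses on something with over 40 N, if the wrist force passes 120 N, or if a joint passes its speed limit or range.

## Robot

A 6-joint arm with a two-finger parallel gripper is mounted at the origin on the work surface. World frame = base frame: x ahead of the robot, y to its left, z up, the work surface at z = 0. Lengths are in m, angles in rad, forces in N, time in s.
With the tool pointing down it reaches from about 0.275 to 0.725 m from the base axis. Payload 15.9 kg.
Tool frame: the origin (TCP) lies midway between the tips of the shut fingers; the grasp point (between the pads) lies 19 mm behind it; z points along the fingers, x is the direction in which the jaws open and shut, and the axes are right-handed (so a half turn about z gives the same grasp; the last joint's range is limited). The gripper opens to 85 mm and grips with 20 to 120 N. Pads are 22 mm wide; open, the fingers measure 114 mm over their backs; the gripper's body (76 mm by 85 mm) begins 54 mm behind the grasp point. The pads swing forward as they close: fully open they stand 13 mm farther back than shut.
Start: joints at [1.335, 0.213, -0.034, 1.323, 0, 1.571], TCP at [0.117, 0.486, 0.231] pointing down, gripper open.
Joint ranges: [-2.98, 2.98], [-0.74, 1.72], [-1.14, 1.35], [-2.1, 2.04], [-1.57, 1.44], [-3.14, 3.14]. Speed limits (rad/s): [1.89, 1.89, 2.39, 2.57, 3.14, 3.14].

## Interface

Orientations are given as a rotation vector (axis times angle).
In Python, from workcell import status, eyes, robot gives the robot as it stands. The module is installed in compiled form; this text tells all that it offers.
- The arm moves only by the tool drive_tool, never from a script. Its argument "rows" is text: rows parted by semicolons, each of 4 numbers parted by spaces: the shift along the tool's x, y, z in cm, then the turn about the tool's z in degrees. A call has 1 to 10 rows; each row shifts and turns the commanded pose from where the row before left it, along the tool's axes as they then stand; what a row does not reach is not made up. A row lasts 1/12 s, in which the tool goes at most 41.7 mm and 7.16 degrees, less where a joint would pass 70% of its speed; a pose out of reach is approached as far as the arm can. A call is refused whole if a number of a shift passes 4.17 or a number of a turn 7.16, either way. A call with a gripper value outside its range is refused whole. "hand" is the opening, from 0 (shut) to 1 (fully open), set as the call begins (left out, the last holds). The fingers move at their own pace and stop on an object; "force" is the grip in N (left out, the last holds). Time passes only in rows, so rows that do not move let the fingers close. It gives the time, the measured TCP pose, the force and the opening at its end, in the units of the state.
- status.read_state(): the state, without advancing time (a new reading comes with each control period).
- eyes.camera(name): name is "scene" or "top" or "wrist"; returns the picture (384x512x3 uint8, red, green, blue); there is no depth.
- eyes.get_calibration(name): a dict with "fx", "fy", "cx", "cy" (pixels), "dist" ([k1, k2, p1, p2, k3] as OpenCV has them; the pictures are not rectified), "R" (3x3) and "t" (3): a world point X has camera coordinates R X + t; the wrist camera has in their place "T_tool_cam" (4x4, takes a point from camera to tool coordinates, whose origin is the TCP and whose axes are the tool frame's). Camera axes: x right, y down, z forward; pixel columns grow to the right and rows downward; lengths in m; the calibration is good to about 2 mm. A picture is of the moment at which its call begins: read the wrist's pose just before it. get_calibration takes no time and is no camera call.
- robot.hand_in(): hands the job in, once; it reports no verdict.
The state is a dict: "time_s": time; "qpos": joint angles; "dq": joint speeds; "effort": joint torques, N m; "tool_pos": TCP position; "tcp_rot": TCP orientation; "contact_force": force on the tool from outside, world axes, zero at the start; "torque": the same for the moment, N m; "opening": opening from 0.0 (shut) to 1.0 (fully open).
Only numpy, scipy, OpenCV 4.12 (cv2) and the standard library are available. Lean on these libraries where they do the work, as an engineer would, in place of code of your own. Each camera call takes 0.05 s, during which the arm holds its last target.

## Working session

There is one attempt and no reset: what is moved stays moved. The work goes in short steps, Python scripts to look and compute and a tool call to move; the robot and the scene stay as the last step left them, time stands still between calls to the robot, and variables do not carry over. Pictures are saved under pics/ and viewed, and the job is handed in when it is done.

Besides the shell and the picture viewer there is one more tool, called after "Call:" as a command line: name --argument value ..., lists and objects as JSON in quotes. drive_tool: Moves the arm, as the interface text tells. Its arguments: {"type":"object","properties":{"rows":{"type":"string"},"hand":{"type":"number"},"force":{"type":"number"}},"required":["rows"]}

```bash
mkdir -p pics
cat > h.py <<'E'
from workcell import status, eyes, robot
import numpy as np, cv2
from scipy.spatial.transform import Rotation as Ro
def save(n,f): 
    im=eyes.camera(n); cv2.imwrite('pics/'+f,im[:,:,::-1]); return im
def px2w(c,uv,z):
    K=np.array([[c['fx'],0,c['cx']],[0,c['fy'],c['cy']],[0,0,1]])
    p=cv2.undistortPoints(np.array(uv,float).reshape(-1,1,2),K,np.array(c['dist']))[:,0]
    R=np.array(c['R']);t=np.array(c['t']);o=-R.T@t
    d=np.c_[p,np.ones(len(p))]@R
    return o+d*((z-o[2])/d[:,2])[:,None]
def wcal(s):
    c=eyes.get_calibration('wrist');T=np.eye(4);T[:3,:3]=Ro.from_rotvec(s['tcp_rot']).as_matrix();T[:3,3]=s['tool_pos']
    M=np.linalg.inv(T@np.array(c['T_tool_cam']));c['R']=M[:3,:3];c['t']=M[:3,3];return c
E
python3 - <<'E'
from h import *
s=status.read_state()
for k in s: print(k,s[k])
save('top','t0.png');save('scene','s0.png')
for n in('top','scene','wrist'):print(eyes.get_calibration(n))
print(Ro.from_rotvec(s['tcp_rot']).as_matrix().round(3))
E
```

```text
time_s 0.0
qpos [ 1.33504019e+00  2.13341674e-01 -3.50368451e-02  1.32349123e+00
 -4.82109960e-06  1.57077928e+00]
dq [ 0.00035152  0.00042448 -0.00052407  0.0012016   0.00197091 -0.00055168]
effort [ 1.67378939e-04 -6.86165214e+01  4.87115300e+01  1.75956439e-02
  1.03341799e-04 -3.71321858e-05]
tool_pos [0.11671435 0.48585118 0.23083222]
tcp_rot [ 2.46673720e+00  1.94437955e+00 -1.31925331e-03]
contact_force [ 0.02229977 -0.59338764 -0.67181004]
torque [-0.01168142  0.02383691 -0.00691592]
opening 0.9997224232277161
{'fx': 409.26673518700517, 'fy': 409.26673518700517, 'cx': 255.56356577228942, 'cy': 195.6541941819074, 'dist': array([-0.110655,  0.      ,  0.      ,  0.      ,  0.      ]), 'R': array([[-0.01547771, -0.99979126,  0.01333736],
       [-0.99499772,  0.01408417, -0.09889978],
       [ 0.09869129, -0.01480138, -0.99500801]]), 't': array([-0.00546039,  0.63600448,  1.03899269])}
{'fx': 405.42046112536946, 'fy': 405.42046112536946, 'cx': 257.6696938777116, 'cy': 194.43739195020706, 'dist': array([-0.03735376,  0.        ,  0.        ,  0.        ,  0.        ]), 'R': array([[ 0.70322729,  0.71091354, -0.00856236],
       [ 0.57472661, -0.57551982, -0.58177853],
       [-0.41852204,  0.40420152, -0.81330218]]), 't': array([-0.42252312, -0.28769817,  1.31478746])}
{'fx': 310.80462129285564, 'fy': 310.80462129285564, 'cx': 257.530994658688, 'cy': 194.55271802413225, 'dist': array([-0.07455789,  0.        ,  0.        ,  0.        ,  0.        ]), 'T_tool_cam': array([[ 9.99999375e-01,  2.49040220e-04, -1.08989265e-03,
        -1.54184294e-04],
       [ 9.83648557e-05,  9.51493791e-01,  3.07667931e-01,
        -7.88033986e-02],
       [ 1.11364778e-03, -3.07667846e-01,  9.51493172e-01,
        -1.43311079e-01],
       [ 0.00000000e+00,  0.00000000e+00,  0.00000000e+00,
         1.00000000e+00]])}
[[ 0.234  0.972 -0.   ]
 [ 0.972 -0.234 -0.001]
 [-0.001  0.    -1.   ]]
```

View pics/t0.png

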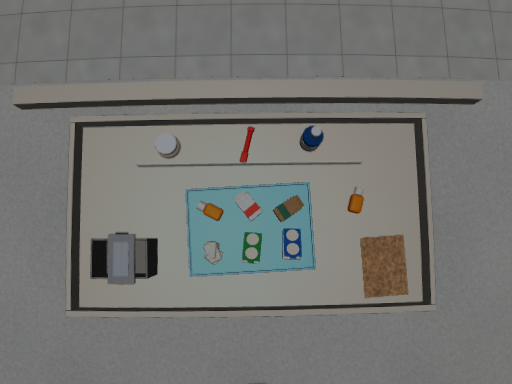

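View pics/s0.png

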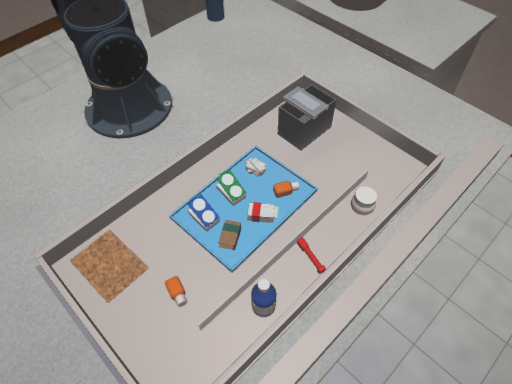

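Run:
```python
from h import *
im=cv2.imread('pics/t0.png')
cv2.imwrite('pics/t0a.png',cv2.resize(im[170:290,180:320],None,fx=5.6,fy=4.9*5.6/4.9*0.9 if 0 else 5,interpolation=cv2.INTER_CUBIC)[:600,:790])
cv2.imwrite('pics/t0b.png',np.hstack([cv2.resize(im[215:300,75:175],None,fx=4,fy=4,interpolation=cv2.INTER_CUBIC),cv2.resize(im[175:260+0,330:430],None,fx=4,fy=4,interpolation=cv2.INTER_CUBIC)]))
```

```text
(no output)
```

View pics/t0a.png

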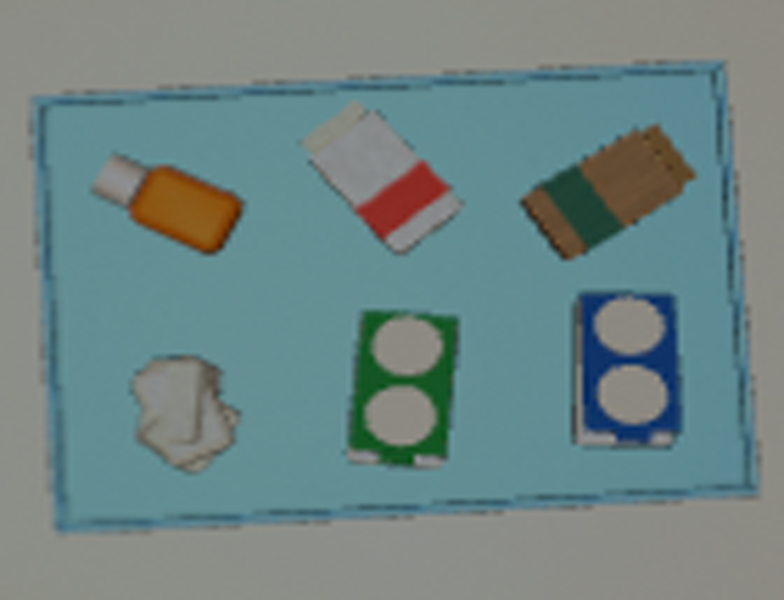

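View pics/t0b.png

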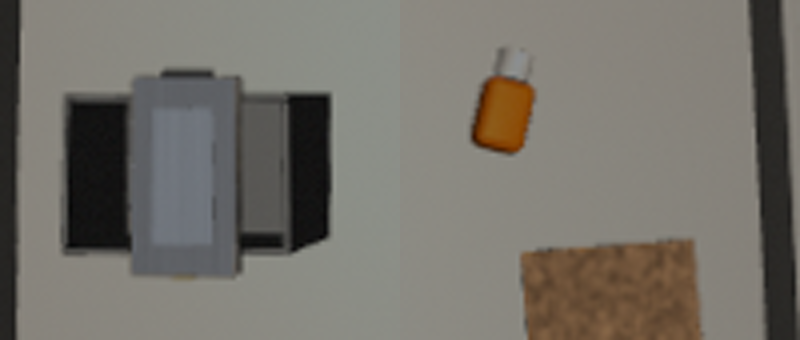

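Run:
```python
from h import *
c=eyes.get_calibration('top')
A=lambda L:[(180+x/5.6-.0,170+y/5) for x,y in L]
B=lambda L:[(75+x/4,215+y/4) for x,y in L]
C=lambda L:[(330+(x-400)/4,175+y/4) for x,y in L]
def rep(n,L,z,ax=None):
    P=px2w(c,L,z)[:,:2]
    print(n,P.round(4).tolist(),'mean',P.mean(0).round(4))
rep('mirror',B([(131,77),(242,76),(241,276),(130,276)]),.130)
rep('binrim TL,BL,BR,TR',B([(64,93),(62,254),(288,252),(288,95)]),.116)
rep('vial3 neck,base',A([(105,178),(228,230)]),.02)
rep('carton4',A([(357,100),(460,205),(400,252),(303,142)]),.037)
rep('carton1',A([(655,126),(694,175),(567,258),(521,203)]),.037)
rep('paper2 ext',A([(135,365),(235,410),(175,357),(195,472),(180,412)]),.03)
rep('green lid',A([(362,312),(458,318),(442,466),(348,455)]),.04)
rep('blue lid',A([(582,292),(675,295),(680,445),(580,445)]),.04)
rep('vial6 neck, base',C([(516,48),(497,150)]),.02)
rep('cork',[(361,238),(404,235.5),(408,294),(364,297)],.010)
rep('tray',A([(33,97),(724,62),(757,495),(58,530)]),.02)
```

```text
mirror [[0.5388, 0.3395], [0.5389, 0.2723], [0.4215, 0.2726], [0.4215, 0.3393]] mean [0.4802 0.3059]
binrim TL,BL,BR,TR [[0.5296, 0.386], [0.433, 0.3863], [0.434, 0.2481], [0.5274, 0.2482]] mean [0.481  0.3171]
vial3 neck,base [[0.6128, 0.1353], [0.5845, 0.0775]] mean [0.5986 0.1064]
carton4 [[0.6506, 0.0157], [0.5951, -0.0312], [0.5711, -0.0031], [0.6289, 0.0411]] mean [0.6114 0.0056]
carton1 [[0.635, -0.1228], [0.6091, -0.1404], [0.5668, -0.0803], [0.5957, -0.0595]] mean [ 0.6016 -0.1008]
paper2 ext [[0.5145, 0.1205], [0.4907, 0.0743], [0.5184, 0.1019], [0.459, 0.0931], [0.49, 0.0998]] mean [0.4945 0.0979]
green lid [[0.5404, 0.0148], [0.5366, -0.0293], [0.4611, -0.0207], [0.4674, 0.0222]] mean [ 0.5014 -0.0032]
blue lid [[0.5491, -0.0866], [0.5468, -0.1296], [0.4698, -0.1301], [0.4707, -0.0841]] mean [ 0.5091 -0.1076]
vial6 neck, base [[0.6564, -0.2924], [0.5883, -0.2768]] mean [ 0.6223 -0.2846]
cork [[0.5202, -0.2953], [0.5242, -0.4142], [0.3675, -0.4195], [0.3638, -0.2987]] mean [ 0.4439 -0.3569]
tray [[0.6563, 0.1694], [0.6704, -0.1587], [0.4418, -0.1682], [0.429, 0.1582]] mean [5.494e-01 2.000e-04]
```

Call:
drive_tool --rows "0 0 0 -6.75; 0 0 0 -6.75; -1.5 3 0 0; -1.5 3 0 0; -1.5 3 0 0; -1.5 3 0 0; -1.5 3 0 0; -1.5 3 0 0; -1.5 3 0 0; -1.5 3 0 0" --hand 0.9 --force 40

```text
time_s: 0.93
tool_pos: [0.358, 0.365, 0.2311]
tcp_rot: [-2.222, -2.221, 0.001]
contact_force: [-0.5, 1.2, -1.1]
opening: 0.897
```

Call:
drive_tool --rows "-1.5 3 1 0; -1.5 3 1 0; -1.5 3 1 0; -1.4 3.2 1 0; 0 0 1 0;0 0 0 0"

```text
time_s: 1.43
tool_pos: [0.479, 0.3056, 0.1787]
tcp_rot: [-2.224, -2.218, 0.006]
contact_force: [-1.1, -0.2, -0.6]
opening: 0.899
```

```bash
cat >> h.py <<'E'
def st():
    s=status.read_state();x=Ro.from_rotvec(s['tcp_rot']).as_matrix()[:,0]
    print('t %.1f'%s['time_s'],'pos',np.round(s['tool_pos'],4),'yaw',round(np.degrees(np.arctan2(x[1],x[0])),1),'F',np.round(s['contact_force'],1),'op',round(s['opening'],3),'q',np.round(s['qpos'],2))
    return s
E
python3 - <<'E'
from h import *
st();save('wrist','w1.png')
E
```

```text
t 1.4 pos [0.479  0.3056 0.1787] yaw 89.8 F [-1.1 -0.2 -0.6] op 0.899 q [0.57 0.37 0.05 1.25 0.   0.57]
```

View pics/w1.png

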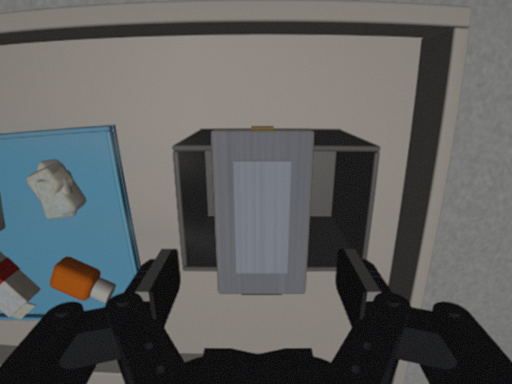

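Run:
```python
from h import *
s=st();c=wcal(s)
print(px2w(c,[(213,132),(313,132),(308,293),(217,293)],.13).round(4))
print(px2w(c,[(175,147),(378,149),(363,267),(183,270)],.116).round(4))
```

```text
t 1.5 pos [0.4782 0.3064 0.1801] yaw 89.9 F [-0.7  1.6  0.6] op 0.898 q [0.57 0.37 0.05 1.25 0.   0.57]
[[0.4212 0.2785 0.13  ]
 [0.4212 0.3403 0.13  ]
 [0.5378 0.343  0.13  ]
 [0.5378 0.2761 0.13  ]]
[[0.4326 0.2504 0.116 ]
 [0.4339 0.3876 0.116 ]
 [0.5247 0.3869 0.116 ]
 [0.5271 0.2486 0.116 ]]
```

Call:
drive_tool --rows "0.15 0.05 2 0;0.15 0.05 2 0; 0 0 1.5 0; 0 0 1 0;0 0 0.4 0; 0 0 0 0;0 0 0 0"

```text
time_s: 2.07
tool_pos: [0.4798, 0.3106, 0.1133]
tcp_rot: [2.221, 2.222, 0.001]
contact_force: [-0.1, 0.5, 0.3]
opening: 0.9
```

Call:
drive_tool --rows "0 0 0 0;0 0 0 0;0 0 0 0;0 0 0 0;0 0 0 0;0 0 0 0" --hand 0

```text
time_s: 2.57
tool_pos: [0.4802, 0.3105, 0.1137]
tcp_rot: [2.222, 2.221, 0.003]
contact_force: [-2.8, 0.1, 8.0]
opening: 0.736
```

Run:
```python
from h import *
st();save('wrist','w2.png')
```

```text
t 2.6 pos [0.4802 0.3105 0.1137] yaw 90.0 F [-2.8  0.1  8. ] op 0.736 q [ 0.57  0.4  -0.07  1.09  0.    0.57]
```

View pics/w2.png

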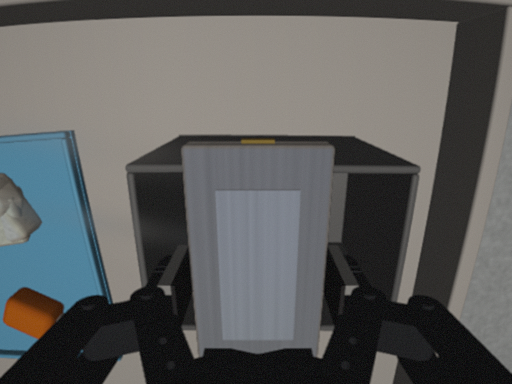

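Call:
drive_tool --rows "0 0 -0.5 0;0 0 -1 0;0 0 -2 0;0 0 -2 0;0 0 -2 0;0 0 -2 0;0 0 0 0"

```text
time_s: 3.2
tool_pos: [0.4811, 0.3109, 0.2123]
tcp_rot: [2.221, 2.22, 0.009]
contact_force: [0.9, -0.0, -0.4]
opening: 0.74
```

Run:
```python
from h import *
st();save('wrist','w3.png');save('scene','s3.png')
```

```text
t 3.2 pos [0.4811 0.3109 0.2123] yaw 90.0 F [ 0.9 -0.  -0.4] op 0.74 q [ 0.57  0.36  0.12  1.32 -0.    0.57]
```

View pics/w3.png

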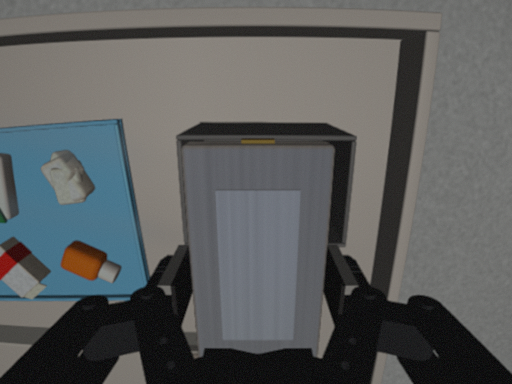

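View pics/s3.png

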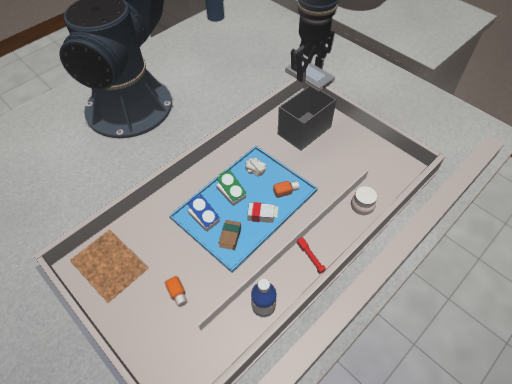

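Call:
drive_tool --rows "-2 -0.1 0 0;-3.8 -0.22 0 0;-3.8 -0.22 0 0;-3.8 -0.22 0 0;-3.8 -0.22 0 0;-3.8 -0.22 0 0;-3.8 -0.22 0 0;-3.8 -0.22 0 0;-3.8 -0.22 0 0;-3.8 -0.22 0 0"

```text
time_s: 4.13
tool_pos: [0.4579, -0.0536, 0.2068]
tcp_rot: [-2.221, -2.221, 0.001]
contact_force: [1.4, 0.0, -1.4]
opening: 0.735
```

Call:
drive_tool --rows "-3.8 -0.22 0 0;-3.8 -0.22 0 0;-3.8 -0.22 0 0;-3.8 -0.22 0 0;-3.8 -0.22 0 0;-3.8 -0.22 0 0;-3.8 -0.22 1 0;-3 -0.2 1 0;-1 0 2 0;0 0 0 0"

```text
time_s: 4.97
tool_pos: [0.4394, -0.3592, 0.163]
tcp_rot: [-2.221, -2.214, 0.001]
contact_force: [-0.1, 0.0, -3.7]
opening: 0.732
```

Run:
```python
from h import *
st();save('wrist','w4.png')
```

```text
t 5.0 pos [ 0.4394 -0.3592  0.163 ] yaw 89.8 F [-0.1  0.  -3.7] op 0.732 q [-0.69  0.38  0.02  1.21 -0.   -0.68]
```

View pics/w4.png

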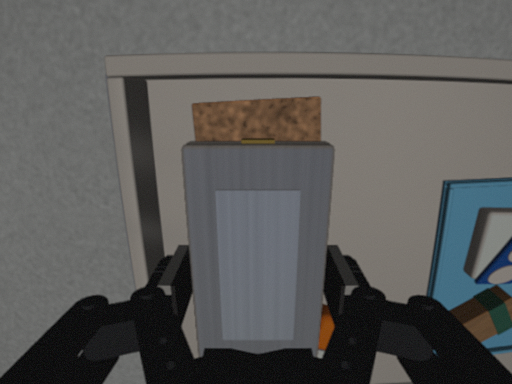

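Run:
```python
from h import *
s=st();c=wcal(s)
print(px2w(c,[(193,103),(321,97),(322,140),(196,142)],.010).round(4))
```

```text
t 5.0 pos [ 0.4399 -0.3579  0.1648] yaw 89.9 F [ 0.6  1.4 -1.4] op 0.739 q [-0.68  0.37  0.02  1.22  0.   -0.68]
[[ 0.3673 -0.4177  0.01  ]
 [ 0.3622 -0.299   0.01  ]
 [ 0.402  -0.296   0.01  ]
 [ 0.4036 -0.4169  0.01  ]]
```

Call:
drive_tool --rows "0.25 0.5 2 -2;0 0 3 0;0 0 3 0;0 0 3 0;0 0 2 0;0 0 1.5 0;0 0 0.7 0;0 0 0.3 0;0 0 0.15 0;0 0 0 0"

```text
time_s: 5.85
tool_pos: [0.447, -0.3555, 0.0117]
tcp_rot: [2.181, 2.259, 0.0]
contact_force: [0.9, -0.6, -1.2]
opening: 0.735
```

Call:
drive_tool --rows "0 0 0.2 0;0 0 0.1 0; 0 0 0 0;0 0 0 0"

```text
time_s: 6.18
tool_pos: [0.4465, -0.3555, 0.0081]
tcp_rot: [2.182, 2.259, 0.0]
contact_force: [0.1, 0.5, -2.1]
opening: 0.736
```

Call:
drive_tool --rows "0 0 0.1 0; 0 0 0 0;0 0 0 0"

```text
time_s: 6.43
tool_pos: [0.4466, -0.3556, 0.0077]
tcp_rot: [2.182, 2.259, 0.0]
contact_force: [-4.2, 2.8, 13.7]
opening: 0.735
```

Call:
drive_tool --rows "0 0 0 0;0 0 0 0;0 0 0 0; 0 0 -0.5 0;0 0 -1 0;0 0 -2 0;0 0 -4 0;0 0 -4 0;0 0 -4 0;0 0 0 0" --hand 1

```text
time_s: 7.27
tool_pos: [0.4489, -0.3574, 0.1706]
tcp_rot: [2.175, 2.252, 0.002]
contact_force: [1.2, -1.0, 0.7]
opening: 0.999
```

Run:
```python
from h import *
st();save('wrist','w5.png')
```

```text
t 7.3 pos [ 0.4489 -0.3574  0.1706] yaw 92.0 F [ 1.2 -1.   0.7] op 0.999 q [-0.67  0.37  0.03  1.22 -0.   -0.71]
```

View pics/w5.png

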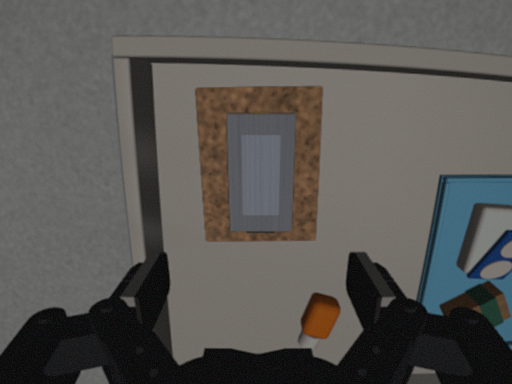

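Run:
```python
from h import *
s=st();c=wcal(s)
P=px2w(c,[(196,87),(322,86),(316,240),(205,241)],.010);print(P.round(4),P.mean(0))
P=px2w(c,[(227,112),(296,112),(293,233),(230,233)],.024);print(P.round(4),P.mean(0))
V=px2w(c,[(304,345),(326,296)],.02);print(V.round(4))
```

```text
t 7.3 pos [ 0.4483 -0.3569  0.167 ] yaw 92.0 F [ 0.1 -0.1 -1.2] op 0.996 q [-0.67  0.37  0.02  1.21 -0.   -0.71]
[[ 0.3651 -0.4179  0.01  ]
 [ 0.3602 -0.3018  0.01  ]
 [ 0.5164 -0.2931  0.01  ]
 [ 0.522  -0.4121  0.01  ]] [ 0.44090875 -0.35622227  0.01      ]
[[ 0.386  -0.3876  0.024 ]
 [ 0.3838 -0.3258  0.024 ]
 [ 0.5024 -0.3203  0.024 ]
 [ 0.5048 -0.384   0.024 ]] [ 0.44427069 -0.35443711  0.024     ]
[[ 0.6514 -0.2955  0.02  ]
 [ 0.5802 -0.2772  0.02  ]]
```

```bash
cat >> h.py <<'E'
def go(x,y,z,yaw):
    s=st();p=s['tool_pos'];R=Ro.from_rotvec(s['tcp_rot']).as_matrix()
    y0=np.degrees(np.arctan2(R[1,0],R[0,0])); a=np.radians(yaw)
    dt=(y0-yaw+90)%180-90
    a=np.radians(y0-dt)
    d=np.array([x,y])-p[:2]
    print('turn',round(dt,1),'then x %.2f y %.2f z %.2f'%(100*(d@[np.cos(a),np.sin(a)]),100*(d@[np.sin(a),-np.cos(a)]),100*(p[2]-z)))
E
python3 - <<'E'
from h import *
go(.612,-.282,.10,77)
E
```

```text
t 7.3 pos [ 0.4483 -0.3569  0.167 ] yaw 92.0 F [ 0.1 -0.1 -1.2] op 0.996 q [-0.67  0.37  0.02  1.21 -0.   -0.71]
turn 15.0 then x 10.98 y 14.27 z 6.70
```

Call:
drive_tool --rows "0 0 0 7;0 0 0 7;0 0 0 1;2.2 2.85 0.5 0;2.2 2.85 0.5 0;2.2 2.85 1 0;2.2 2.85 1 0;2.18 2.87 1 0;0 0 0 0" --force 25

```text
time_s: 8.07
tool_pos: [0.6136, -0.2767, 0.1183]
tcp_rot: [-2.449, -1.963, 0.001]
contact_force: [1.8, 0.5, -0.2]
opening: 1.003
```

Run:
```python
from h import *
go(.612,-.282,.011,77);save('wrist','w6.png')
```

```text
t 8.1 pos [ 0.6136 -0.2767  0.1183] yaw 77.4 F [ 1.8  0.5 -0.2] op 1.003 q [-0.42  0.62  0.28  1.24  0.   -0.2 ]
turn 0.4 then x -0.55 y -0.03 z 10.73
```

View pics/w6.png

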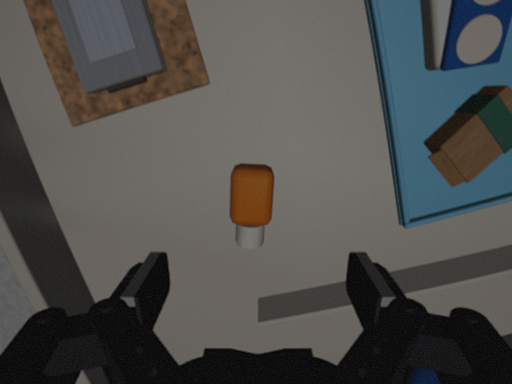

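Run:
```python
from h import *
s=status.read_state();c=wcal(s)
print(px2w(c,[(252,166),(252,195),(250,246)],.025).round(4)); go(.604,-.281,.011,77)
```

```text
[[ 0.5855 -0.2771  0.025 ]
 [ 0.6087 -0.2825  0.025 ]
 [ 0.6527 -0.2943  0.025 ]]
t 8.1 pos [ 0.6116 -0.2782  0.1193] yaw 77.4 F [-1.   0.7  1.1] op 1.0 q [-0.43  0.61  0.28  1.24  0.   -0.21]
turn 0.4 then x -0.44 y -0.68 z 10.83
```

Call:
drive_tool --rows "-0.45 -0.1 2 0;0 0 3 0;0 0 2.5 0;0 0 1.5 0;0 0 1 0;0 0 0.8 0;0 0 0 0"

```text
time_s: 8.7
tool_pos: [0.6074, -0.2848, 0.0129]
tcp_rot: [-2.457, -1.955, 0.001]
contact_force: [0.1, 0.1, 0.5]
opening: 1.001
```

Call:
drive_tool --rows "0 0 0 0;0 0 0 0;0 0 0 0;0 0 0 0;0 0 0 0;0 0 0 0;0 0 0 0;0 0 0 0" --hand 0

```text
time_s: 9.37
tool_pos: [0.6086, -0.2849, 0.0146]
tcp_rot: [2.458, 1.955, 0.001]
contact_force: [-1.8, 1.0, 6.5]
opening: 0.395
```

Call:
drive_tool --rows "0 0 -1 0;0 0 -2 0;0 0 -4 0;0 0 -4 0;0 0 -4 0;0 0 -4 0;0 0 -2 0;0 0 0 0"

```text
time_s: 10.03
tool_pos: [0.6097, -0.2854, 0.2303]
tcp_rot: [2.453, 1.951, 0.006]
contact_force: [0.1, 0.5, -0.2]
opening: 0.393
```

Run:
```python
from h import *
go(.4795,.350,.21,90);save('wrist','w7.png')
```

```text
t 10.0 pos [ 0.6097 -0.2854  0.2303] yaw 77.0 F [ 0.1  0.5 -0.2] op 0.393 q [-0.44  0.6   0.53  1.5  -0.   -0.21]
turn -13.0 then x 63.54 y -13.02 z 2.03
```

View pics/w7.png

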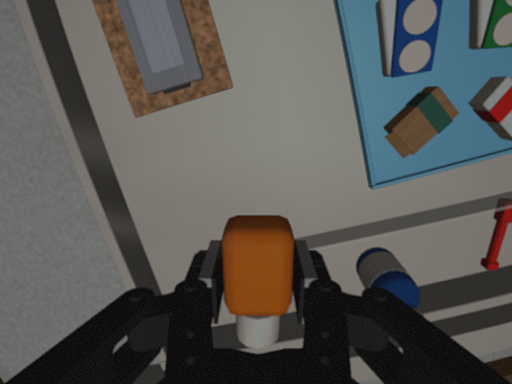

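Call:
drive_tool --rows "2 -0.4 0 -6.5;2.5 -0.5 0 -6.5;3.8 -0.8 0 0;3.8 -0.8 0 0;3.8 -0.8 0 0;3.8 -0.8 0 0;3.8 -0.8 0 0;3.8 -0.8 0 0;3.8 -0.8 0 0;3.8 -0.8 0 0"

```text
time_s: 10.92
tool_pos: [0.5413, 0.0667, 0.2232]
tcp_rot: [-2.221, -2.221, 0.002]
contact_force: [2.2, 0.4, -0.5]
opening: 0.392
```

Run:
```python
from h import *
go(.4795,.34,.18,90)
```

```text
t 10.9 pos [0.5413 0.0667 0.2232] yaw 90.0 F [ 2.2  0.4 -0.5] op 0.392 q [0.12 0.31 0.07 1.34 0.   0.12]
turn -0.0 then x 27.33 y -6.18 z 4.32
```

Call:
drive_tool --rows "3.8 -0.8 0 0;3.8 -0.8 0 0;3.8 -0.9 0 0;3.8 -0.9 0 0;3.8 -0.9 0 0;3.8 -0.9 0 0;3.0 -0.7 0 0;1.5 -0.3 0 0;0 0 0 0;0 0 0 0"

```text
time_s: 11.75
tool_pos: [0.4803, 0.3381, 0.223]
tcp_rot: [-2.22, -2.223, 0.002]
contact_force: [-0.1, -0.0, 0.2]
opening: 0.39
```

Run:
```python
from h import *
go(.4795,.34,.06,90);save('wrist','w8.png')
```

```text
t 11.8 pos [0.4803 0.3381 0.223 ] yaw 90.1 F [-0.1 -0.   0.2] op 0.39 q [ 0.61  0.4   0.2   1.37 -0.    0.61]
turn 0.1 then x 0.19 y -0.08 z 16.30
```

View pics/w8.png

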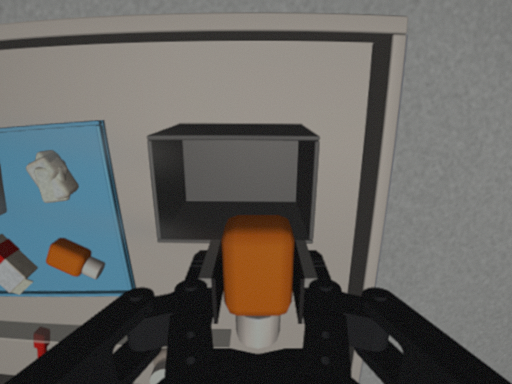

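Call:
drive_tool --rows "0 -0.5 3 0;0 -0.5 3 0;0 0 3 0;0 0 2.5 0;0 0 1.5 0;0 0 1 0;0 0 0 0"

```text
time_s: 12.38
tool_pos: [0.4703, 0.3363, 0.0821]
tcp_rot: [-2.223, -2.219, 0.005]
contact_force: [-0.4, 0.8, 0.5]
opening: 0.391
```

Call:
drive_tool --rows "0 0 0 0;0 0 0 0;0 0 0 0;0 0 0 0;0 0 -2 0;0 0 -4 0;0 0 -4 0;0 0 -3 0;0 0 0 0" --hand 0.52

```text
time_s: 13.13
tool_pos: [0.4728, 0.3396, 0.2209]
tcp_rot: [2.22, 2.22, 0.015]
contact_force: [0.6, 1.0, 0.6]
opening: 0.521
```

Run:
```python
from h import *
save('wrist','w9.png');save('top','t9.png')
go(.494,.098,.18,90)
```

```text
t 13.2 pos [0.4715 0.3386 0.2154] yaw 90.0 F [ 0.5  0.5 -0.3] op 0.52 q [ 0.62  0.38  0.16  1.34 -0.    0.62]
turn -0.0 then x -24.06 y 2.25 z 3.54
```

View pics/w9.png

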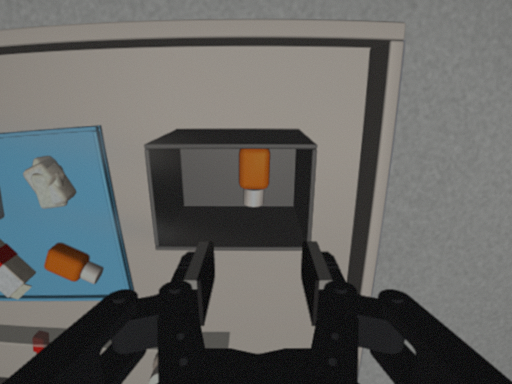

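View pics/t9.png

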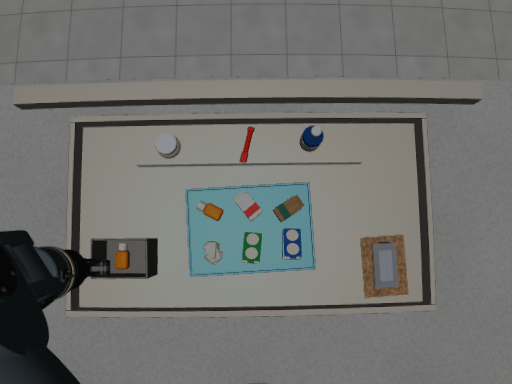

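Call:
drive_tool --rows "-3.4 1.75 0 0;-3.4 1.75 0 0;-3.4 1.75 0 0;-3.4 1.75 0 0;-3.4 1.75 0 0;-3.4 1.75 0 0;-3.4 1.75 0 0;0 0 0 -7;0 0 0 -7;0 0 0 -7" --hand 0.85

```text
time_s: 14.07
tool_pos: [0.593, 0.0991, 0.2124]
tcp_rot: [-1.773, -2.592, 0.002]
contact_force: [0.6, 0.3, -0.2]
opening: 0.85
```

Call:
drive_tool --rows "0 0 1 -7;0 0 1 -7;0 0 1 -7;0 0 1 -7;0 0 1 -7;0 0 1 -7;0 0 1 -1;0 0 1 0;0 0 0 0"

```text
time_s: 14.82
tool_pos: [0.592, 0.0999, 0.1312]
tcp_rot: [-0.712, -3.056, 0.002]
contact_force: [-0.2, -0.0, -0.3]
opening: 0.852
```

Run:
```python
from h import *
go(.595,.099,.016,154);save('wrist','w10.png')
```

```text
t 14.8 pos [0.592  0.0999 0.1312] yaw 153.8 F [-0.2 -0.  -0.3] op 0.852 q [ 0.17  0.46  0.05  1.17 -0.   -0.95]
turn -0.2 then x -0.31 y 0.05 z 11.52
```

View pics/w10.png

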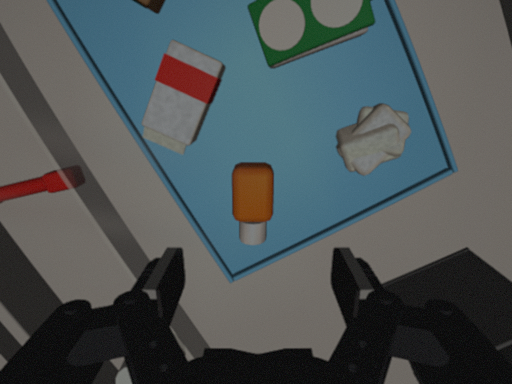

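Run:
```python
from h import *
s=status.read_state();c=wcal(s)
P=px2w(c,[(252,192)],.03)[0];print(P);go(P[0],P[1],.016,154)
```

```text
[0.59549573 0.0959341  0.03      ]
t 14.9 pos [0.5924 0.0999 0.1324] yaw 153.8 F [0.1 0.5 0.3] op 0.851 q [ 0.17  0.46  0.06  1.17 -0.   -0.95]
turn -0.2 then x -0.46 y -0.22 z 11.64
```

Call:
drive_tool --rows "-0.46 -0.2 2 0;0 0 3 0;0 0 2.5 0;0 0 2 0;0 0 1.2 0;0 0 0.8 0;0 0 0 0"

```text
time_s: 15.45
tool_pos: [0.5959, 0.0962, 0.0177]
tcp_rot: [-0.709, -3.059, 0.001]
contact_force: [-0.8, 0.4, -0.7]
opening: 0.85
```

Call:
drive_tool --rows "0 0 0 0;0 0 0 0;0 0 0 0;0 0 0 0;0 0 0 0;0 0 0 0;0 0 0 0" --hand 0

```text
time_s: 16.03
tool_pos: [0.5973, 0.0964, 0.02]
tcp_rot: [0.707, 3.059, 0.001]
contact_force: [-0.3, 0.7, 6.7]
opening: 0.392
```

Call:
drive_tool --rows "0 0 -1 0;0 0 -2 0;0 0 -4 7;0 0 -4 7;0 0 -4 7;0 0 -4 7;0 0 -2 7;0 0 0 7;0 0 0 7;0 0 0 7"

```text
time_s: 16.87
tool_pos: [0.5966, 0.0963, 0.2304]
tcp_rot: [2.068, 2.364, 0.002]
contact_force: [-0.2, -0.5, -0.1]
opening: 0.391
```

Run:
```python
from h import *
go(.47,.297,.22,90);save('wrist','w11.png')
```

```text
t 16.9 pos [0.5966 0.0963 0.2304] yaw 97.6 F [-0.2 -0.5 -0.1] op 0.391 q [0.16 0.44 0.27 1.41 0.   0.03]
turn 7.6 then x 20.07 y -12.66 z 1.04
```

View pics/w11.png

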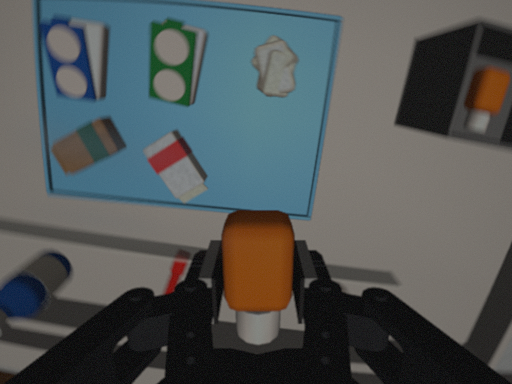

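Call:
drive_tool --rows "0 0 0 7;3.2 -2.1 0 0.6;3.3 -2.1 0 0;3.3 -2.1 0 0;3.3 -2.1 0 0;3.3 -2.1 0 0;3.2 -2.1 0 0;0 0 0 0;0 0 0 0"

```text
time_s: 17.67
tool_pos: [0.4677, 0.2927, 0.2296]
tcp_rot: [2.207, 2.236, 0.001]
contact_force: [0.8, -0.7, 0.1]
opening: 0.393
```

Run:
```python
from h import *
go(.47,.292,.085,90)
```

```text
t 17.7 pos [0.4677 0.2927 0.2296] yaw 90.7 F [ 0.8 -0.7  0.1] op 0.393 q [0.56 0.32 0.1  1.35 0.   0.55]
turn 0.7 then x -0.07 y 0.23 z 14.46
```

Call:
drive_tool --rows "0 0.2 3 0;0 0 3.5 0;0 0 3.5 0;0 0 2.5 0;0 0 1.5 0;0 0 0.6 0;0 0 0 0"

```text
time_s: 18.25
tool_pos: [0.4708, 0.2901, 0.0821]
tcp_rot: [-2.214, -2.229, 0.003]
contact_force: [-1.0, 0.5, 0.2]
opening: 0.392
```

Call:
drive_tool --rows "0 0 0 0;0 0 0 0;0 0 0 0;0 0 0 0;0 0 -2 0;0 0 -4 0;0 0 -4 0;0 0 -3 0;0 0 0 0" --hand 0.52

```text
time_s: 19.0
tool_pos: [0.473, 0.2925, 0.2197]
tcp_rot: [2.212, 2.228, 0.014]
contact_force: [1.3, -0.1, 1.1]
opening: 0.516
```

Run:
```python
from h import *
save('wrist','w12.png');go(.49,.098,.14,90)
```

```text
t 19.1 pos [0.4724 0.2922 0.2166] yaw 90.4 F [-0.   0.7 -0.9] op 0.517 q [ 0.55  0.33  0.08  1.32 -0.    0.55]
turn 0.4 then x -19.42 y 1.76 z 7.66
```

View pics/w12.png

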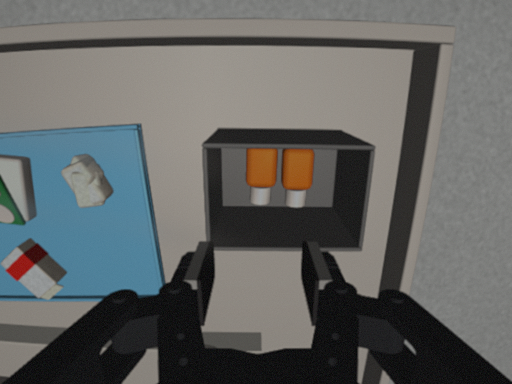

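Call:
drive_tool --rows "-3.9 0.35 1 0;-3.9 0.35 1.3 0;-3.9 0.35 1.3 0;-3.9 0.35 1.3 0;-3.8 0.35 1.3 0;0 0 1 0;0 0 0 0" --hand 0.95

```text
time_s: 19.63
tool_pos: [0.4884, 0.0953, 0.1387]
tcp_rot: [-2.216, -2.224, 0.004]
contact_force: [-0.3, 0.4, -0.5]
opening: 0.951
```

Run:
```python
from h import *
save('wrist','w13.png');go(.49,.098,.017,90)
```

```text
t 19.7 pos [0.4888 0.0967 0.1398] yaw 90.3 F [0.8 1.5 0.6] op 0.945 q [ 0.2   0.25 -0.22  1.1   0.    0.19]
turn 0.3 then x 0.13 y 0.12 z 12.28
```

View pics/w13.png

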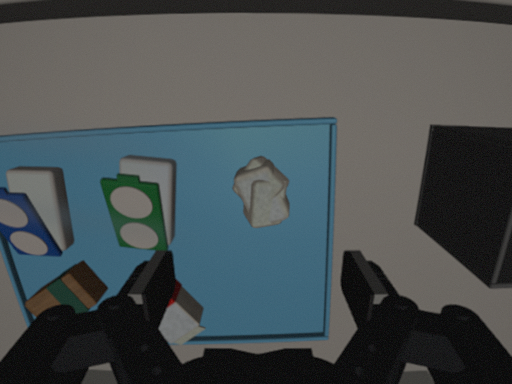

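Run:
```python
from h import *
s=status.read_state();c=wcal(s)
P=px2w(c,[(262,193)],.03)[0];print(P);go(P[0],P[1],.017,98)
```

```text
[0.49013707 0.10005163 0.03      ]
t 19.7 pos [0.4888 0.0967 0.1398] yaw 90.3 F [0.8 1.5 0.6] op 0.945 q [ 0.2   0.25 -0.22  1.1   0.    0.19]
turn -7.7 then x 0.31 y 0.17 z 12.28
```

Call:
drive_tool --rows "0 0 2 -4;0 0 2 -3.7;0.3 0.2 2.5 0;0 0 2.5 0;0 0 2 0;0 0 1.2 0;0 0 0 0"

```text
time_s: 20.27
tool_pos: [0.4898, 0.1017, 0.017]
tcp_rot: [-2.056, -2.373, 0.004]
contact_force: [-0.9, -0.8, 0.1]
opening: 0.949
```

Call:
drive_tool --rows "0 0 0 0;0 0 0 0;0 0 0 0;0 0 0 0;0 0 0 0;0 0 0 0;0 0 0 0" --hand 0

```text
time_s: 20.85
tool_pos: [0.4922, 0.1011, 0.0202]
tcp_rot: [2.058, 2.372, 0.004]
contact_force: [-2.3, 0.5, 8.5]
opening: 0.507
```

Call:
drive_tool --rows "0 0 -1 0;0 0 -2 0;0 0 -4 0;0 0 -4 0;0 0 -4 0;0 0 -4 0;0 0 -2 4;0 0 0 4;0 0 0 0"

```text
time_s: 21.6
tool_pos: [0.492, 0.1007, 0.2313]
tcp_rot: [2.222, 2.218, 0.005]
contact_force: [0.1, 0.7, 0.3]
opening: 0.508
```

Run:
```python
from h import *
go(.4795,.292,.22,90);save('wrist','w14.png')
```

```text
t 21.6 pos [0.492  0.1007 0.2313] yaw 89.9 F [0.1 0.7 0.3] op 0.508 q [ 0.2   0.21 -0.03  1.32 -0.    0.2 ]
turn -0.1 then x 19.13 y -1.25 z 1.13
```

View pics/w14.png

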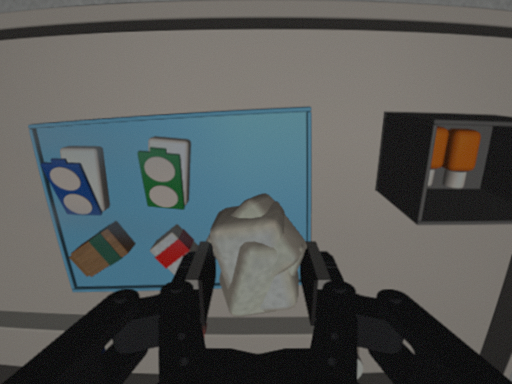

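Call:
drive_tool --rows "3.4 -0.2 0 0;3.4 -0.2 0 0;3.4 -0.2 0 0;3.4 -0.2 0 0;3.4 -0.2 0 0;3.4 -0.2 0 0;3.3 0 0 0;0 0 0 0;0 0 0 0"

```text
time_s: 22.4
tool_pos: [0.478, 0.3386, 0.2277]
tcp_rot: [-2.214, -2.228, 0.003]
contact_force: [0.7, 0.2, -0.8]
opening: 0.508
```

Run:
```python
from h import *
go(.4785,.338,.09,90)
```

```text
t 22.4 pos [0.478  0.3386 0.2277] yaw 90.4 F [ 0.7  0.2 -0.8] op 0.508 q [ 0.62  0.4   0.21  1.38 -0.    0.61]
turn 0.4 then x -0.06 y 0.05 z 13.77
```

Call:
drive_tool --rows "0 0 3 0;0 0 3.5 0;0 0 3.5 0;0 0 2.5 0;0 0 1 0;0 0 0.3 0;0 0 0 0"

```text
time_s: 22.98
tool_pos: [0.479, 0.3369, 0.0912]
tcp_rot: [2.22, 2.223, -0.001]
contact_force: [-0.1, 0.0, 0.9]
opening: 0.505
```

Call:
drive_tool --rows "0 0 0 0;0 0 0 0;0 0 0 0;0 0 0 0;0 0 -2 0;0 0 -4 0;0 0 -4 0;0 0 -3 0;0 0 0 0" --hand 0.62

```text
time_s: 23.73
tool_pos: [0.4807, 0.3389, 0.2277]
tcp_rot: [2.218, 2.222, 0.014]
contact_force: [0.6, 1.3, -0.5]
opening: 0.619
```

Run:
```python
from h import *
save('wrist','w15.png');save('top','t15.png');go(.6114,.0056,.14,128)
```

```text
t 23.8 pos [0.4795 0.338  0.2223] yaw 90.1 F [-0.6 -0.4 -1.1] op 0.62 q [0.61 0.4  0.19 1.36 0.   0.61]
turn -37.9 then x -34.32 y -10.07 z 8.23
```

View pics/w15.png

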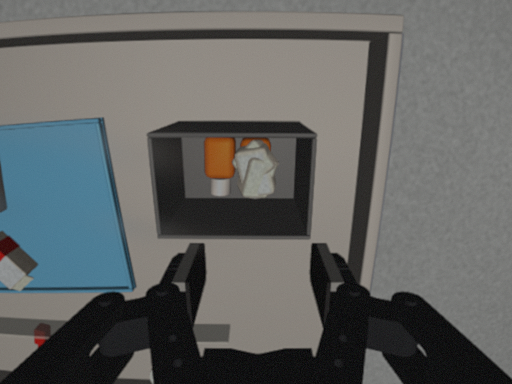

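View pics/t15.png

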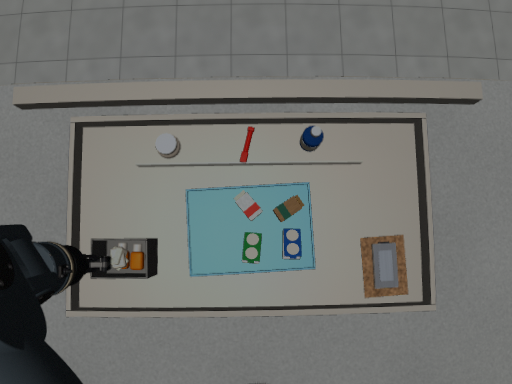

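Call:
drive_tool --rows "-3.7 1.47 0 0;-3.7 1.47 0 0;-3.7 1.47 0 0;-3.7 1.47 0 0;-3.7 1.47 0 0;-3.7 1.47 0 0;-3.7 1.47 0 0;-3.7 1.47 0 0;-3.6 1.44 0 0;0 0 1 -7" --hand 0.95

```text
time_s: 24.67
tool_pos: [0.613, -0.0002, 0.2104]
tcp_rot: [2.087, 2.346, -0.001]
contact_force: [1.2, -0.8, -0.3]
opening: 0.951
```

Call:
drive_tool --rows "0 0 2 -7;0 0 2 -7;0 0 1.5 -7;0 0 1.5 -7;0 0 0.5 -4;0 0 0 0"

```text
time_s: 25.17
tool_pos: [0.6097, 0.0057, 0.133]
tcp_rot: [-1.343, -2.835, 0.003]
contact_force: [-0.4, -0.4, 0.5]
opening: 0.949
```

Run:
```python
from h import *
save('wrist','w16.png');go(.6114,.0056,.14,129)
```

```text
t 25.2 pos [0.6103 0.0057 0.1343] yaw 129.0 F [0.1 0.5 0.3] op 0.95 q [ 0.01  0.48  0.09  1.19 -0.   -0.67]
turn 0.0 then x -0.08 y 0.08 z -0.57
```

View pics/w16.png

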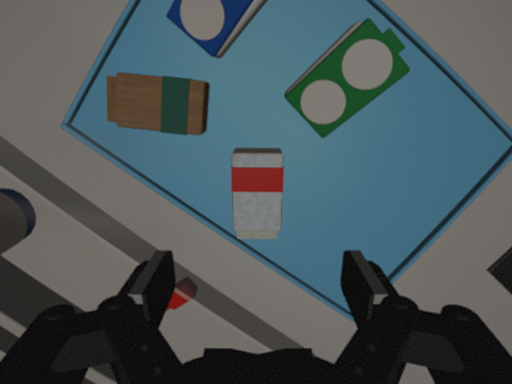

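Run:
```python
from h import *
s=status.read_state();c=wcal(s)
P=px2w(c,[(258,197)],.037)[0];print(P);go(P[0],P[1],.017,129)
```

```text
[0.61056012 0.00621687 0.037     ]
t 25.2 pos [0.6103 0.0057 0.1343] yaw 129.0 F [0.1 0.5 0.3] op 0.95 q [ 0.01  0.48  0.09  1.19 -0.   -0.67]
turn 0.0 then x 0.02 y 0.05 z 11.73
```

Call:
drive_tool --rows "0 0 2 0;0 0 3 0;0 0 3 0;0 0 2 0;0 0 1.2 0;0 0 0.5 0;0 0 0 0"

```text
time_s: 25.8
tool_pos: [0.6108, 0.0058, 0.018]
tcp_rot: [-1.352, -2.834, 0.001]
contact_force: [0.1, -0.5, -0.0]
opening: 0.951
```

Call:
drive_tool --rows "0 0 0 0;0 0 0 0;0 0 0 0;0 0 0 0;0 0 0 0;0 0 0 0;0 0 0 0" --hand 0

```text
time_s: 26.38
tool_pos: [0.6121, 0.0057, 0.0199]
tcp_rot: [1.35, 2.835, 0.001]
contact_force: [-0.2, 0.7, 6.7]
opening: 0.463
```

Call:
drive_tool --rows "0 0 -1 0;0 0 -2 0;0 0 -4 0;0 0 -4 7;0 0 -4 7;0 0 -4 7;0 0 -2 7;0 0 0 7;0 0 0 4;0 0 0 0"

```text
time_s: 27.22
tool_pos: [0.6115, 0.0058, 0.2302]
tcp_rot: [2.223, 2.218, 0.002]
contact_force: [-0.0, 0.5, -1.0]
opening: 0.459
```

Run:
```python
from h import *
go(.479,.296,.22,90);save('wrist','w17.png')
```

```text
t 27.2 pos [0.6115 0.0058 0.2302] yaw 89.9 F [-0.   0.5 -1. ] op 0.459 q [0.01 0.45 0.3  1.41 0.   0.01]
turn -0.1 then x 29.02 y -13.25 z 1.02
```

View pics/w17.png

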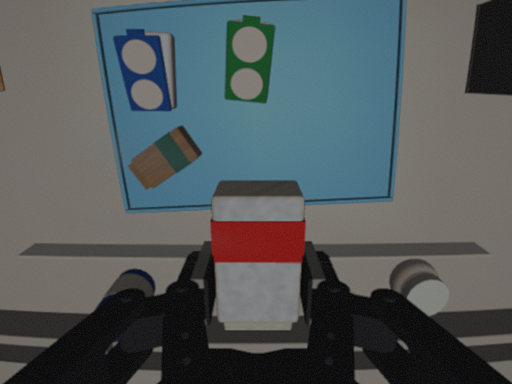

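Call:
drive_tool --rows "3.6 -1.65 0 0;3.6 -1.65 0 0;3.6 -1.65 0 0;3.6 -1.65 0 0;3.6 -1.65 0 0;3.6 -1.65 0 0;3.6 -1.65 0 0;3.8 -1.7 0 0;0 0 0 0;0 0 0 0"

```text
time_s: 28.1
tool_pos: [0.4772, 0.2973, 0.2289]
tcp_rot: [-2.212, -2.23, 0.001]
contact_force: [0.4, -0.1, 0.1]
opening: 0.461
```

Run:
```python
from h import *
go(.479,.296,.09,90)
```

```text
t 28.1 pos [0.4772 0.2973 0.2289] yaw 90.5 F [ 0.4 -0.1  0.1] op 0.461 q [0.56 0.34 0.14 1.36 0.   0.55]
turn 0.5 then x -0.13 y 0.18 z 13.89
```

Call:
drive_tool --rows "-0.1 0.2 3 0;0 0 3.5 0;0 0 3.5 0;0 0 2.5 0;0 0 1 0;0 0 0.3 0;0 0 0 0"

```text
time_s: 28.68
tool_pos: [0.4808, 0.2941, 0.0913]
tcp_rot: [2.22, 2.223, -0.0]
contact_force: [0.1, -0.3, 0.2]
opening: 0.464
```

Call:
drive_tool --rows "0 0 0 0;0 0 0 0;0 0 0 0;0 0 0 0;0 0 -2 0;0 0 -4 0;0 0 -4 0;0 0 -3 0;0 0 0 0" --hand 0.6

```text
time_s: 29.43
tool_pos: [0.4824, 0.2958, 0.2276]
tcp_rot: [2.218, 2.222, 0.014]
contact_force: [1.1, -0.1, 0.4]
opening: 0.598
```

Run:
```python
from h import *
save('wrist','w18.png');go(.6016,-.1008,.14,90)
```

```text
t 29.5 pos [0.4819 0.2955 0.2245] yaw 90.1 F [ 0.4 -0.1 -0.1] op 0.603 q [ 0.55  0.35  0.13  1.34 -0.    0.55]
turn 0.1 then x -39.63 y 11.97 z 8.45
```

View pics/w18.png

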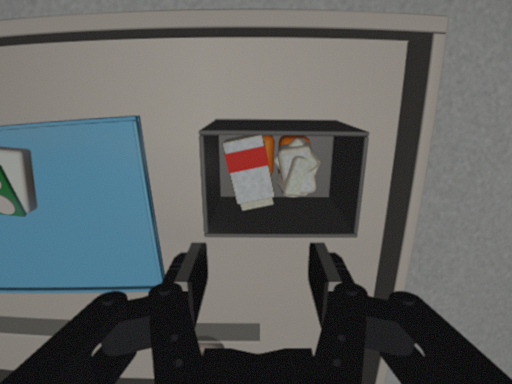

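Call:
drive_tool --rows "-3.9 1.2 0 0;-3.9 1.2 0 0;-3.9 1.2 0 0;-3.9 1.2 0 0;-3.9 1.2 0 0;-3.9 1.2 0 0;-3.9 1.2 0 0;-3.9 1.2 0 0;-3.9 1.2 0 0;-3.9 1.2 0 0" --hand 0.95

```text
time_s: 30.32
tool_pos: [0.6009, -0.0973, 0.2202]
tcp_rot: [-2.219, -2.223, 0.001]
contact_force: [0.3, 0.8, -0.2]
opening: 0.95
```

Call:
drive_tool --rows "0 0 1 7;0 0 1 7;0 0 1 7;0 0 1 7;0 0 1 7;0 0 1 7;0 0 1 7;0 0 1 7;0 0 0 0"

```text
time_s: 31.07
tool_pos: [0.5997, -0.095, 0.1382]
tcp_rot: [-3.005, -0.911, 0.005]
contact_force: [-0.1, 0.1, -0.6]
opening: 0.95
```

Run:
```python
from h import *
save('wrist','w19.png');go(.6016,-.1008,.14,33.5)
```

```text
t 31.1 pos [ 0.6001 -0.0951  0.1395] yaw 34.2 F [ 0.   0.3 -0. ] op 0.949 q [-0.16  0.47  0.09  1.2  -0.    0.82]
turn 0.7 then x -0.19 y 0.56 z -0.05
```

View pics/w19.png

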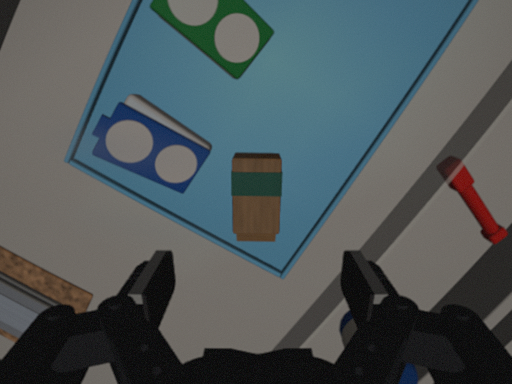

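Run:
```python
from h import *
s=status.read_state();c=wcal(s)
P=px2w(c,[(257,199)],.037)[0];print(P);go(P[0],P[1],.017,34)
```

```text
[ 0.60196309 -0.09946355  0.037     ]
t 31.1 pos [ 0.6001 -0.0951  0.1395] yaw 34.2 F [ 0.   0.3 -0. ] op 0.949 q [-0.16  0.47  0.09  1.2  -0.    0.82]
turn 0.2 then x -0.09 y 0.47 z 12.25
```

Call:
drive_tool --rows "-0.1 0.45 2 0;0 0 3 0;0 0 3 0;0 0 2.3 0;0 0 1.4 0;0 0 0.5 0;0 0 0 0" --hand 0.7

```text
time_s: 31.7
tool_pos: [0.6022, -0.0994, 0.0182]
tcp_rot: [-3.001, -0.926, 0.002]
contact_force: [0.1, -0.1, 0.4]
opening: 0.7
```

Call:
drive_tool --rows "0 0 0 0;0 0 0 0;0 0 0 0;0 0 0 0;0 0 0 0;0 0 0 0;0 0 0 0" --hand 0

```text
time_s: 32.28
tool_pos: [0.6038, -0.0997, 0.0203]
tcp_rot: [3.002, 0.921, 0.004]
contact_force: [-0.6, 0.6, 7.9]
opening: 0.46
```

Call:
drive_tool --rows "0 0 -1 0;0 0 -2 0;0 0 -4 0;0 0 -4 -7;0 0 -4 -7;0 0 -4 -7;0 0 -2 -7;0 0 0 -7;0 0 0 -7;0 0 0 -7"

```text
time_s: 33.12
tool_pos: [0.6029, -0.0996, 0.2306]
tcp_rot: [2.343, 2.09, 0.002]
contact_force: [-0.6, 0.4, -0.6]
opening: 0.459
```

Run:
```python
from h import *
go(.479,.335,.22,90);save('wrist','w20.png')
```

```text
t 33.1 pos [ 0.6029 -0.0996  0.2306] yaw 83.5 F [-0.6  0.4 -0.6] op 0.459 q [-0.16  0.45  0.3   1.41 -0.   -0.05]
turn -6.5 then x 43.46 y -12.39 z 1.06
```

View pics/w20.png

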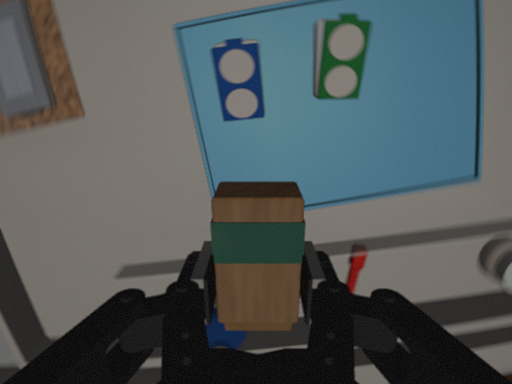

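Call:
drive_tool --rows "0 0 0 -6.5;3.9 -1.12 0 0;3.9 -1.12 0 0;3.9 -1.12 0 0;3.9 -1.12 0 0;3.9 -1.12 0 0;3.9 -1.12 0 0;3.9 -1.12 0 0;3.9 -1.12 0 0;3.9 -1.12 0 0"

```text
time_s: 34.0
tool_pos: [0.5034, 0.2539, 0.2299]
tcp_rot: [2.233, 2.21, 0.002]
contact_force: [0.4, -0.5, -1.0]
opening: 0.466
```

Call:
drive_tool --rows "3.9 -1.12 0 0;3 -0.8 0 0;1.3 -0.4 0 0;0 0 0 0;0 0 0 0"

```text
time_s: 34.42
tool_pos: [0.4817, 0.3344, 0.2292]
tcp_rot: [2.23, 2.213, 0.0]
contact_force: [0.3, -0.2, 0.4]
opening: 0.464
```

Run:
```python
from h import *
go(.479,.335,.095,90)
```

```text
t 34.4 pos [0.4817 0.3344 0.2292] yaw 89.6 F [ 0.3 -0.2  0.4] op 0.464 q [ 0.61  0.4   0.21  1.39 -0.    0.61]
turn -0.4 then x 0.06 y -0.27 z 13.42
```

Call:
drive_tool --rows "0 -0.25 3 0;0 0 3.5 0;0 0 3.5 0;0 0 2.3 0;0 0 1 0;0 0 0 0;0 0 0 0"

```text
time_s: 35.0
tool_pos: [0.4801, 0.3338, 0.097]
tcp_rot: [2.231, 2.212, 0.001]
contact_force: [0.1, 0.5, -0.4]
opening: 0.464
```

Call:
drive_tool --rows "0 0 0 0;0 0 0 0;0 0 0 0;0 0 0 0;0 0 -2 0;0 0 -4 0;0 0 -4 0;0 0 -3 0;0 0 0 0" --hand 0.6

```text
time_s: 35.75
tool_pos: [0.4811, 0.3357, 0.2327]
tcp_rot: [2.228, 2.212, 0.014]
contact_force: [1.0, 0.3, 0.6]
opening: 0.599
```

Run:
```python
from h import *
save('wrist','w21.png');save('scene','s21.png');save('top','t21.png');go(.50,-.003,.14,90)
im=cv2.imread('pics/s21.png');cv2.imwrite('pics/s21a.png',cv2.resize(im[70:250,150:350],None,fx=4,fy=3.3,interpolation=cv2.INTER_CUBIC))
```

```text
t 35.9 pos [0.4794 0.3345 0.2258] yaw 89.6 F [-0.3  0.2 -0.5] op 0.602 q [0.61 0.39 0.2  1.37 0.   0.62]
turn -0.4 then x -33.75 y 2.06 z 8.58
```

View pics/w21.png

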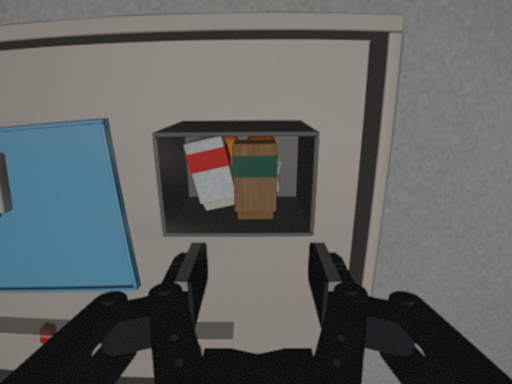

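View pics/s21a.png

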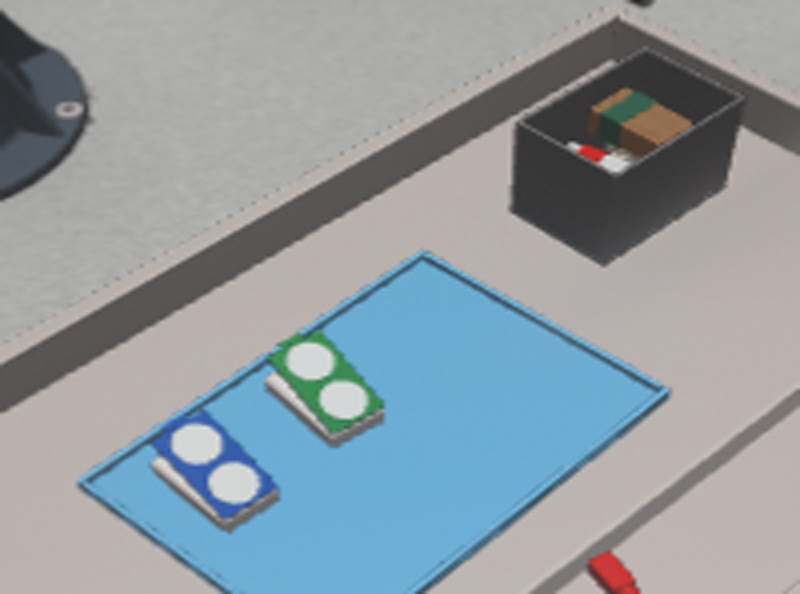

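View pics/t21.png

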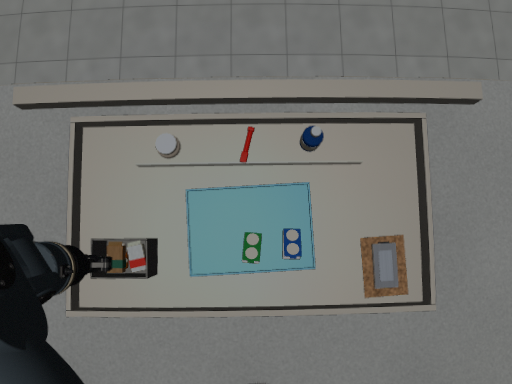

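Call:
drive_tool --rows "-3.8 0 0.5 0;-3.8 0 1 0;-3.8 0 1 0;-3.8 0 1 0;-3.8 0 1 0;-3.8 0 1 0;-3.8 0.1 1 0;-3.8 0.1 1 0;-3.1 0 1 0;0 0 0 0" --hand 0

```text
time_s: 36.73
tool_pos: [0.4767, -0.0051, 0.138]
tcp_rot: [-2.232, -2.207, 0.006]
contact_force: [0.3, 0.9, 0.4]
opening: -0.004
```

Run:
```python
from h import *
save('wrist','w22.png');save('scene','s22.png');go(.481,-.001,.08,90)
im=cv2.imread('pics/s22.png');cv2.imwrite('pics/s22a.png',cv2.resize(im[150:240,170:290],None,fx=6,fy=6,interpolation=cv2.INTER_CUBIC))
```

```text
t 36.8 pos [ 0.4778 -0.0016  0.1395] yaw 89.4 F [-0.5  1.1 -0.1] op -0.002 q [-0.    0.21 -0.28  1.09  0.    0.01]
turn -0.6 then x 0.06 y 0.32 z 5.95
```

View pics/w22.png

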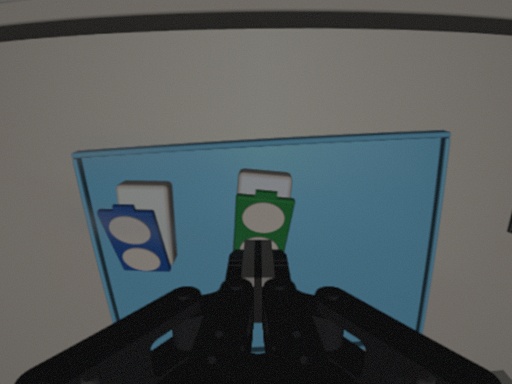

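View pics/s22a.png

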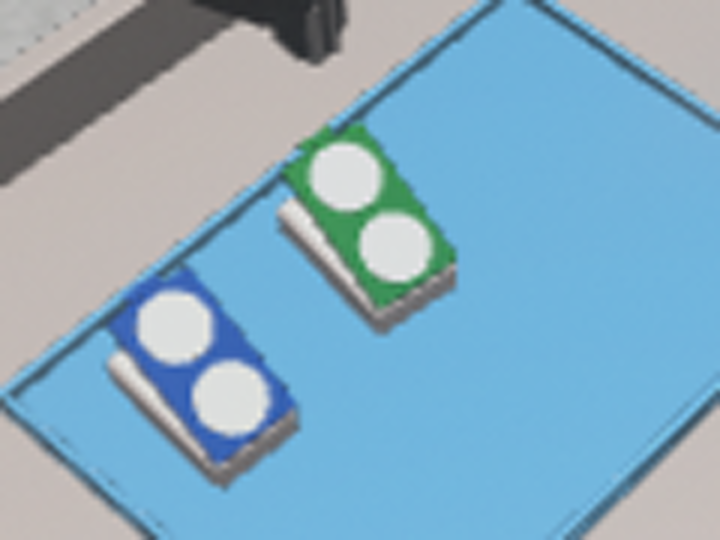

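Run:
```python
from h import *
s=status.read_state();c=wcal(s)
print(px2w(c,[(239,171),(292,175)],.031).round(4),px2w(c,[(119,182),(171,183)],.031).round(4))
```

```text
[[ 0.4593 -0.0172  0.031 ]
 [ 0.4631  0.0269  0.031 ]] [[ 0.4676 -0.1202  0.031 ]
 [ 0.469  -0.0752  0.031 ]]
```

Call:
drive_tool --rows "0.45 0.3 2 0;0 0 2 0;0 0 1.5 0;0 0 1 0;0 0 0 0;0 0 0 0"

```text
time_s: 37.33
tool_pos: [0.4817, 0.0045, 0.0758]
tcp_rot: [-2.228, -2.214, 0.001]
contact_force: [-0.6, -0.3, 0.3]
opening: 0.003
```

Call:
drive_tool --rows "0 0 0.5 0;0 0 0.5 0;0 0 0.4 0;0 0 0.4 0;0 0 0.3 0;0 0 0 0;0 0 0 0"

```text
time_s: 37.92
tool_pos: [0.4819, 0.0038, 0.0547]
tcp_rot: [-2.229, -2.213, 0.0]
contact_force: [-0.4, 0.5, -0.7]
opening: -0.003
```

Call:
drive_tool --rows "0 0 0.3 0;0 0 0.3 0;0 0 0.2 0;0 0 0.2 0;0 0 0.2 0;0 0 0.1 0;0 0 0 0;0 0 0 0"

```text
time_s: 38.58
tool_pos: [0.4821, 0.0038, 0.0417]
tcp_rot: [2.229, 2.213, -0.0]
contact_force: [0.6, 0.2, -1.2]
opening: 0.005
```

Call:
drive_tool --rows "0 0 0.1 0;0 0 0.1 0;0 0 0.1 0;0 0 0 0;0 0 0 0"

```text
time_s: 39.0
tool_pos: [0.482, 0.0038, 0.0387]
tcp_rot: [2.229, 2.213, 0.0]
contact_force: [-0.3, -0.4, 0.3]
opening: -0.001
```

Run:
```python
from h import *
st();save('wrist','w23.png');save('scene','s23.png')
im=cv2.imread('pics/s23.png');cv2.imwrite('pics/s23a.png',cv2.resize(im[140:240,160:290],None,fx=6,fy=6,interpolation=cv2.INTER_CUBIC))
```

```text
t 39.0 pos [0.482  0.0038 0.0387] yaw 89.6 F [-0.3 -0.4  0.3] op -0.001 q [ 0.01  0.3  -0.43  0.84 -0.    0.02]
```

View pics/w23.png

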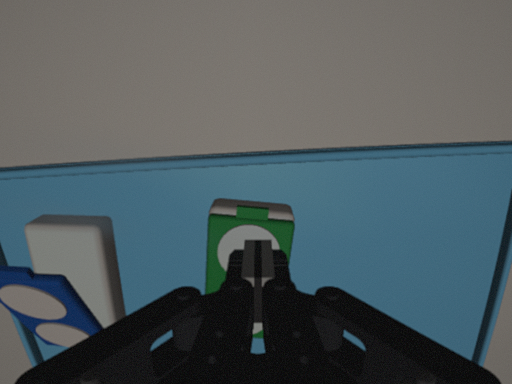

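View pics/s23a.png

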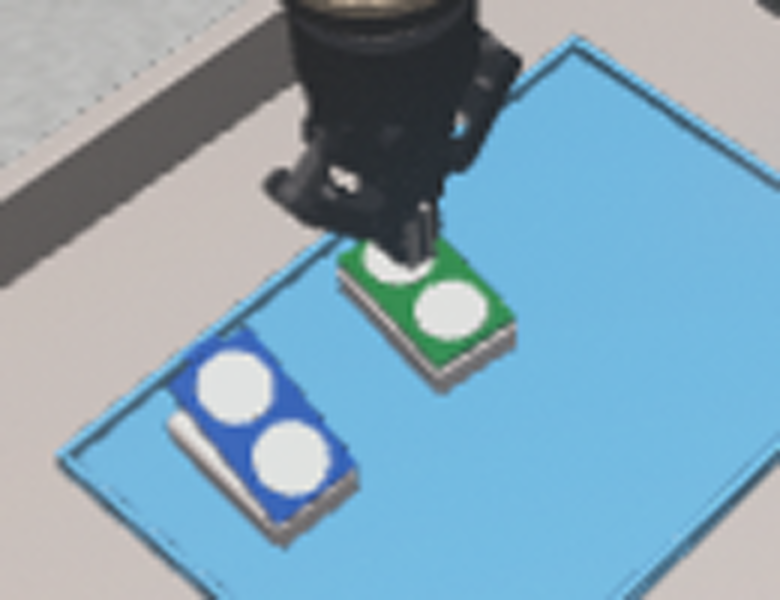

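Call:
drive_tool --rows "0 0 0.1 0;0 0 0 0;0 0 0.1 0;0 0 0 0;0 0 0 0"

```text
time_s: 39.52
tool_pos: [0.482, 0.0038, 0.037]
tcp_rot: [2.229, 2.213, 0.0]
contact_force: [-3.0, -0.3, 6.9]
opening: 0.003
```

Call:
drive_tool --rows "0 0 0.1 0;0 0 0 0;0 0 0 0"

```text
time_s: 39.77
tool_pos: [0.482, 0.0039, 0.0364]
tcp_rot: [2.229, 2.213, 0.001]
contact_force: [-6.4, 0.8, 18.6]
opening: 0.001
```

Call:
drive_tool --rows "0 0 0.05 0;0 0 0 0;0 0 0 0"

```text
time_s: 40.02
tool_pos: [0.482, 0.0039, 0.0362]
tcp_rot: [2.229, 2.213, 0.001]
contact_force: [-9.5, 0.8, 24.3]
opening: 0.001
```

Call:
drive_tool --rows "0 0 -1 0;0 0 -2 0;0 0 -3 0;0 0 -3 0;0 0 0 0"

```text
time_s: 40.43
tool_pos: [0.4845, 0.0038, 0.1305]
tcp_rot: [2.226, 2.21, 0.008]
contact_force: [0.9, 0.1, 0.9]
opening: 0.003
```

Run:
```python
from h import *
go(.488,-.1,.075,90);save('wrist','w24.png')
```

```text
t 40.4 pos [0.4845 0.0038 0.1305] yaw 89.6 F [0.9 0.1 0.9] op 0.003 q [ 0.01  0.22 -0.29  1.06 -0.    0.02]
turn -0.4 then x -10.38 y 0.35 z 5.55
```

View pics/w24.png

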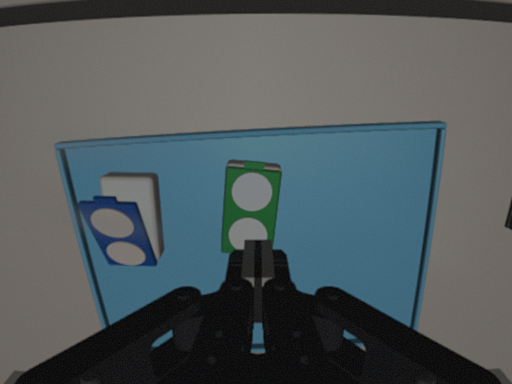

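Green shut. Now blue.

Call:
drive_tool --rows "-3.5 0.1 0 0;-3.5 0.1 0 0;-3.4 0.1 1 0;0 0 2 0;0 0 1.5 0;0 0 1 0;0 0 0 0"

```text
time_s: 41.07
tool_pos: [0.4826, -0.0999, 0.0681]
tcp_rot: [-2.227, -2.211, 0.003]
contact_force: [-0.8, -0.5, -0.3]
opening: -0.001
```

Call:
drive_tool --rows "0 0 0.6 0;0 0 0.5 0;0 0 0.4 0;0 0 0.4 0;0 0 0.4 0;0 0 0.4 0;0 0 0.3 0;0 0 0.3 0;0 0 0.2 0;0 0 0 0"

```text
time_s: 41.9
tool_pos: [0.4842, -0.1002, 0.0357]
tcp_rot: [2.229, 2.213, 0.0]
contact_force: [-9.6, 2.1, 21.9]
opening: -0.003
```

Run:
```python
from h import *
st();save('scene','s25.png')
im=cv2.imread('pics/s25.png');cv2.imwrite('pics/s25a.png',cv2.resize(im[140:240,160:290],None,fx=6,fy=6,interpolation=cv2.INTER_CUBIC))
```

```text
t 41.9 pos [ 0.4842 -0.1002  0.0357] yaw 89.6 F [-9.6  2.1 21.9] op -0.003 q [-0.2   0.33 -0.4   0.84 -0.   -0.2 ]
```

View pics/s25a.png

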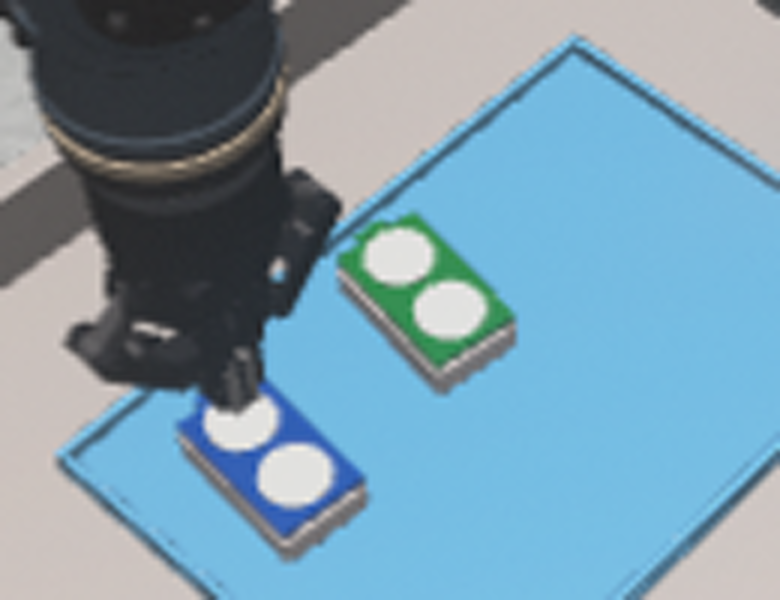

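Call:
drive_tool --rows "0 0 -1 0;0 0 -2 0;0 0 -4 0;0 0 -4 0;0 0 -4 0;0 0 -4 0;0 -3 -1 0;0 -3 0 0;0 -3 0 0;0 -3 0 0"

```text
time_s: 42.78
tool_pos: [0.3633, -0.0993, 0.2355]
tcp_rot: [2.228, 2.213, 0.001]
contact_force: [-0.2, 0.2, 0.6]
opening: -0.002
```

Run:
```python
from h import *
st();a=save('wrist','w26.png')
a=save('top','t26.png')[:,:,::-1];b=save('scene','s26.png')[:,:,::-1]
cv2.imwrite('pics/f26.png',np.hstack([cv2.resize(a[170:310,80:420],(400,165*2)),cv2.resize(b[80:240,160:350],(395,330))]))
```

```text
t 42.8 pos [ 0.3633 -0.0993  0.2355] yaw 89.6 F [-0.2  0.2  0.6] op -0.002 q [-0.27 -0.04 -0.31  1.31  0.   -0.26]
```

View pics/w26.png

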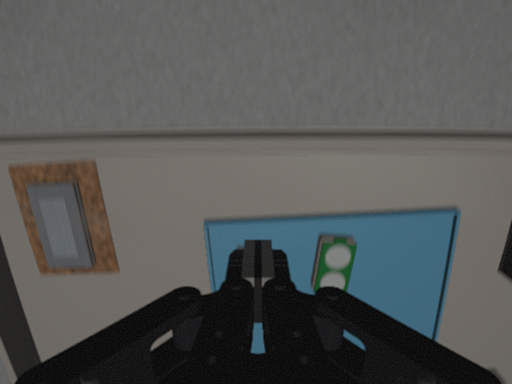

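View pics/s26.png

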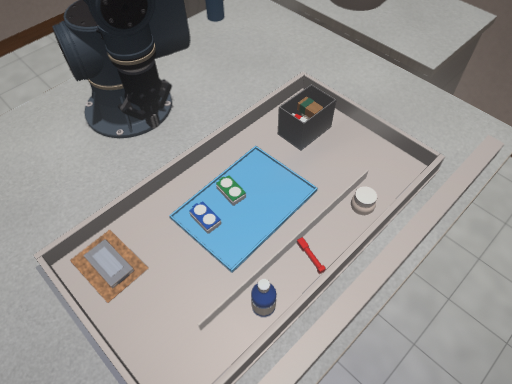

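View pics/f26.png

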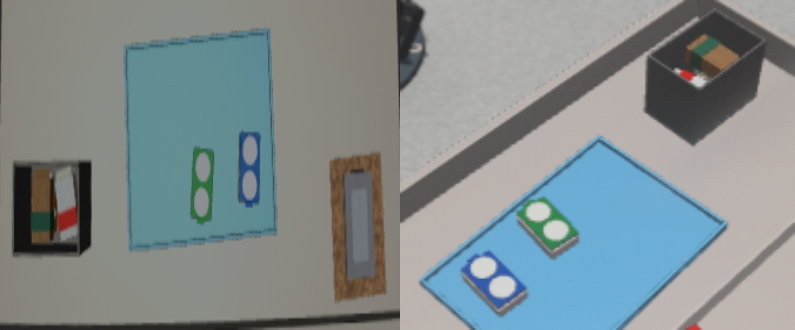

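Run:
```python
from h import *
im=cv2.imread('pics/s26.png');cv2.imwrite('pics/s26a.png',cv2.resize(im[165:245,180:260],None,fx=7,fy=7,interpolation=cv2.INTER_CUBIC))
c=eyes.get_calibration('top')
im=cv2.imread('pics/t26.png');cv2.imwrite('pics/t26a.png',cv2.resize(im[225:305,350:420],None,fx=7,fy=7,interpolation=cv2.INTER_CUBIC))
```

```text
(no output)
```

View pics/s26a.png

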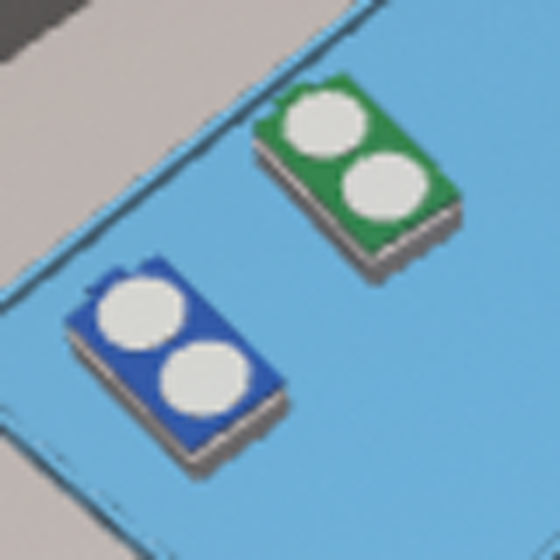

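View pics/t26a.png

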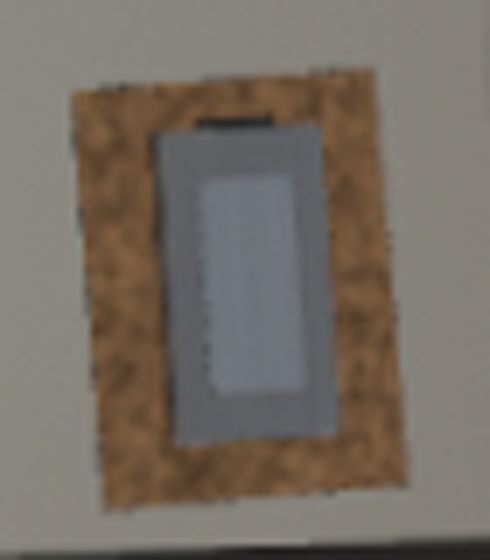

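Both lids are flat and the mirror is centred, so I'm handing in.

Run:
```python
from h import *
robot.hand_in();st()
```

```text
the job is handed in; nothing more can be done
the job is handed in; nothing more can be done
```

The job is done and handed in at about 43 s of the 208 s allowed.

- **Mirror:** I moved it first. It lies flat on the cork pad, about 4 mm from the middle and turned to match the pad.
- **Rubbish:** Five pieces were there: two vials, one paper ball and two cartons. I never saw `rub5`, the paper ball on the drawer floor. All five are in the bin, and in the last images all sit below the rim. I judged that from the views, not from a height measurement.
- **Lens cases:** I pressed both lids down to a hard stop, at about 24 N on green and 22 N on blue. Both look flat, and the cases are still standing in the tray.
- **Behind the divider:** The applicator, bottle and jar look unmoved.

When I handed in, the arm was raised clear of everything. No final check failed. During pressing, the lids stopped 2 to 3 mm lower than I calculated; the calibration is good to about 2 mm, so this does not suggest an open lid.

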